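# Screw the lid back on the open jar at the bread stall

## Robot

A 6-joint arm with a two-finger parallel gripper is mounted at the origin on the work surface. World frame = base frame: x ahead of the robot, y to its left, z up, the work surface at z = 0. Lengths are in m, angles in rad, forces in N, time in s.
With the tool pointing down it reaches from about 0.3 to 0.85 m from the base axis. Payload 5.4 kg.
Tool frame: the origin (TCP) lies midway between the tips of the shut fingers; the grasp point (between the pads) lies 19 mm behind it (arm.pinch_z is the distance from the TCP to the grasp point, in m); y points along the fingers, z is the direction in which the jaws open and shut, and the axes are right-handed (so a half turn about y gives the same grasp; the last joint's range is limited). The gripper opens to 85 mm and grips with 20 to 120 N. Pads are 22 mm wide; open, the fingers measure 114 mm over their backs; the gripper's body (76 mm by 85 mm) begins 54 mm behind the grasp point. The pads swing forward as they close: fully open they stand 13 mm farther back than shut.
Start: joints at [-1.534, 0.158, 1.597, -0, 1.386, -0.21], TCP at [0.14, -0.558, 0.231] pointing down, gripper open.
Joint ranges: [-2.91, 2.91], [-0.94, 2.29], [0.18, 2.7], [-1.29, 4.43], [0.17, 2.64], [-3, 3]. Speed limits (rad/s): [2.57, 2.57, 3.14, 3.14, 3.14, 3.14].

## Interface

Orientations are given as a unit quaternion [x, y, z, w].
In Python, from cell import arm gives the robot as it stands. The module is installed in compiled form; this text tells all that it offers.
- The arm moves only by the tool move_arm, never from a script. Its argument "motion" is a list of rows, each a list of 7 numbers: the opening, from 0 (shut) to 1 (fully open), then the shift along the tool's x, y, z in mm, then the turn, a rotation vector about the tool's x, y, z in rad. A call has 1 to 12 rows; each row shifts and turns the commanded pose from where the row before left it, along the tool's axes as they then stand; what a row does not reach is not made up. A row lasts 1/10 s, in which the tool goes at most 50 mm and 8.59 degrees, less where a joint would pass 70% of its speed; a pose out of reach is approached as far as the arm can. A call is refused whole if a number of a shift passes 50 or a number of a turn 0.15, either way. A call with a gripper value outside its range is refused whole. The fingers move at their own pace and stop on an object; "force" is the grip in N (left out, the last holds). Time passes only in rows, so rows that do not move let the fingers close. It gives the time, the measured TCP pose, the force and the opening at its end, in the units of the state.
- arm.observe(): the state, without advancing time (a new reading comes with each control period).
- arm.grab_frame(name): name is "side" or "top"; returns the picture (384x512x3 uint8, red, green, blue); there is no depth.
- arm.calibration(name): a dict with "fx", "fy", "cx", "cy" (pixels), "k1" (the pictures are not rectified: a ray, as slopes to the right and down, at radius r is drawn at 1 + k1 r^2 times it, then the intrinsics apply), "rvec" (rotation vector, rad) and "tvec" (3), from world to camera coordinates, as OpenCV has them. Camera axes: x right, y down, z forward; pixel columns grow to the right and rows downward; lengths in m; the calibration is good to about 2 mm. A picture is of the moment at which its call begins. calibration takes no time and is no camera call.
- arm.close_job(): hands the job in, once; it reports no verdict.
The state is a dict: "time_s": time; "q": joint angles; "joint_velocities": joint speeds; "effort": joint torques, N m; "position": TCP position; "eef_rot": TCP orientation; "ft_force": force on the tool from outside, world axes, zero at the start; "wrist_torque": the same for the moment, N m; "gripper_width": finger opening in m.
Only numpy, scipy, OpenCV 4.12 (cv2) and the standard library are available. Lean on these libraries where they do the work, as an engineer would, in place of code of your own. Each camera call takes 0.05 s, during which the arm holds its last target.

## Task

The amber jar with no lid, standing in the wooden carrier, has to be closed: take the brass lid from the round board, set it level on the neck, feel it back anticlockwise (seen from above) until it drops into the thread, then screw it clockwise until it is fully home, and let go. Leave the loaf, the flower pot, the frame and the green bottle where they stand.

Things in the scene. Friction and masses are not known exactly. Their poses are not given: they have to be found in the camera images.
- lid: The loose brass screw lid, 64 mm across, 23 mm high, about 75 g, ridged skirt, lying top up on the round board. Origin: centre of its lower edge; z points up through its top. Inside, three small lugs 120 degrees apart, 4 to 7.5 mm above the lower edge, inner radius 25 mm, and a springy seal (2 N per mm) whose face is 16.5 mm above the lower edge. Where the lugs lie round the skirt is not told.
- lid_top (a point): Centre of the lid's flat top, 23 mm above its lower edge. Grip the skirt across the 64 mm diameter at any yaw. Turned anticlockwise on the ribs under about 5 N it climbs, then falls 5 to 8 mm where the thread starts; from there about 80 to 100 degrees clockwise at 0.05 to 0.2 N m bring it hard up against the stops. Turned clockwise while riding on the ribs it also stops hard, but stands too high.
- jar: The open amber glass jar: body 88 mm across, shoulder at 125 mm, bare neck 48 mm across, rim at 150 mm. Origin: centre of its underside, z up. It is wedged in its carrier well: it neither lifts nor turns. Which of the two wells it stands in varies. Its yaw does not tell a solver where the threads begin: that is not told and has to be felt.
- mouth (a point): Centre of the jar's rim, 150 mm above its underside. On the neck: three slanted ribs (to radius 28 mm), each 80 degrees long, falling 4.5 mm clockwise, its low end closed by an upright stop, then a 32 degree gap. Lid's lower edge above the jar's underside: 137 to 142 mm riding on the ribs, 133.5 mm dropped in the gaps, about 130.5 mm screwed home under the ribs.
- carrier: Low wooden carrier, 150 x 294 mm, end boards 62 mm high, deck 50 mm high, with two jar wells at 62.5 mm either side of its centre along its y axis. Origin: centre of its underside. Heavy, stays put. The jars stand on its floor 15 mm above the table.
- closed_jar: The other jar, same shape, already closed with a brass lid, 153 mm high, in the neighbouring well, 125 mm away. Origin: centre of its underside. It stays put.
- lid_board: Round wooden board, 160 mm across, 14 mm thick, on which the lid lies up to 35 mm from its centre. Origin: centre of its underside. Stays put.
- loaf: Dark round rye loaf, 154 mm across, 84 mm high, on the bread board. Origin: centre of its underside. Not to be disturbed.
- frame: White picture frame with a blank card, standing, 150 mm wide, 180 mm high. Origin: centre of its underside. Not to be disturbed.
- flower_pot: Birch-bark pot, 94 mm across, 85 mm high, with dried flowers to 195 mm. Origin: centre of its underside. Not to be disturbed.
- oil_bottle: Small green glass bottle with a black cap, 48 mm across, 125 mm high. Origin: centre of its underside. Not to be disturbed.
Mind the look-alikes: they are no part of the job. Of the things shaped like the lid, the brass one is meant.

How it is judged:
On the way, in this order (a step that is already met when the one before it is completed fails the run):
1. the lid is set level on the jar's neck (z of lid in the frame of jar below 0.1425 m and horizontal distance between lid and jar below 0.004 m and angle between lid's own z axis and vertical below 0.1 rad).
2. the lid has dropped level into the thread starts (z of lid in the frame of jar below 0.1347 m and horizontal distance between lid and jar below 0.004 m and angle between lid's own z axis and vertical below 0.1 rad).
At the end, for the whole second after the job is handed in: The lid is screwed home on the open jar: its lower edge at most 131.2 mm above the jar's underside, within 2.5 mm of the jar's axis, within 0.05 rad of level, released and still; loaf, frame, flower pot and green bottle within 15 mm of where they stood (z of lid in the frame of jar between 0.125 and 0.1312 m and horizontal distance between lid and jar below 0.0025 m and angle between lid's own z axis and vertical below 0.05 rad and linear speed of lid below 0.01 m/s and angular speed of lid below 0.1 rad/s and distance of each of loaf, frame, flower_pot, oil_bottle from where it was at the start of the episode below 0.015 m); the robot touches nothing.
It fails at once if the loaf is pushed more than 15 mm (distance of loaf from where it was at the start of the episode above 0.015 m).
It fails at once if the frame is pushed more than 15 mm (distance of frame from where it was at the start of the episode above 0.015 m).
It fails at once if the flower pot is pushed more than 15 mm (distance of flower_pot from where it was at the start of the episode above 0.015 m).
It fails at once if the green bottle is pushed more than 15 mm (distance of oil_bottle from where it was at the start of the episode above 0.015 m).
It also fails if it takes over 64 s, if anything falls off the work surface, if the arm or the gripper's body presses on something with over 40 N, if the wrist force passes 120 N, or if a joint passes its speed limit or range.

## Working session

There is one attempt and no reset: what is moved stays moved. The work goes in short steps, Python scripts to look and compute and a tool call to move; the robot and the scene stay as the last step left them, time stands still between calls to the robot, and variables do not carry over. Pictures are saved under pics/ and viewed, and the job is handed in when it is done.

Besides the shell and the picture viewer there is one more tool, called after "Emit:" by a JSON object that holds its "op" and its "data". move_arm: Moves the arm, as the interface text tells. Its arguments: {"type":"object","properties":{"motion":{"type":"array"},"force":{"type":"number"}},"required":["motion"]}

```bash
mkdir -p pics; cat > h.py <<'E'
import numpy as np, cv2
from cell import arm
from scipy.spatial.transform import Rotation as R
def snap(n,f):
    im=arm.grab_frame(n); cv2.imwrite('pics/'+f,im[:,:,::-1]); return im
def cal(n):
    c=arm.calibration(n); K=np.array([[c['fx'],0,c['cx']],[0,c['fy'],c['cy']],[0,0,1.]])
    return K,np.array([c['k1'],0,0,0.]),np.array(c['rvec'],float),np.array(c['tvec'],float)
def proj(n,P):
    K,d,r,t=cal(n); return cv2.projectPoints(np.array(P,float).reshape(-1,1,3),r,t,K,d)[0].reshape(-1,2)
def ray(n,uv):
    K,d,r,t=cal(n); p=cv2.undistortPoints(np.array([[uv]],float),K,d)[0,0]
    M=cv2.Rodrigues(r)[0]; return -M.T@t, M.T@np.array([p[0],p[1],1.])
def at_z(n,uv,z):
    o,v=ray(n,uv); return o+v*(z-o[2])/v[2]
def st():
    s=arm.observe(); print(s['time_s'],np.round(s['position'],4),np.round(s['ft_force'],1),np.round(s['wrist_torque'],2),round(s['gripper_width'],4)); Rm=R.from_quat(s['eef_rot']).as_matrix(); print(np.round(Rm,3),np.round(s['q'],3)); return s,Rm
E
python3 - <<'E'
from h import *
for n in('side','top'): snap(n,n+'0.png'); print(arm.calibration(n))
st(); print(arm.pinch_z)
E
```

```text
{'fx': 371.43547873992213, 'fy': 371.43547873992213, 'cx': 254.5101342070364, 'cy': 190.82434434846954, 'k1': -0.08881641615663391, 'rvec': array([ 0.88290286, -2.37665433,  1.20409453]), 'tvec': array([0.43776163, 0.28891474, 0.90754945])}
{'fx': 486.3197350071906, 'fy': 486.3197350071906, 'cx': 258.34299213217, 'cy': 185.4962854391655, 'k1': -0.09223527700217665, 'rvec': array([ 2.10636648, -2.16938762,  0.17905522]), 'tvec': array([0.03179722, 0.57332476, 1.40660689])}
0.1 [ 0.1404 -0.557   0.2304] [0.5 0.1 0.3] [-0.01  0.02  0.01] 0.0859
[[-0.97  -0.     0.244]
 [-0.244  0.002 -0.97 ]
 [-0.    -1.    -0.002]] [-1.534  0.159  1.598 -0.     1.386 -0.21 ]
0.0187
```

View pics/side0.png

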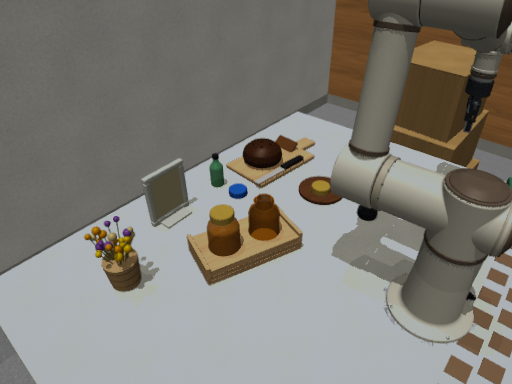

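View pics/top0.png

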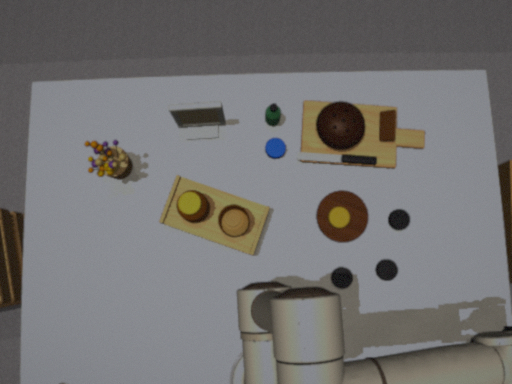

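Things that could be taken for the lid in the top view: brass disc on the round board (339,217), brass lid on the closed jar (190,203), blue lid (275,148), dark discs (399,219), (386,270) and (342,278). I choose the one on the round board. The open jar is at about (235,221). I'll check both in close crops.

```bash
python3 - <<'E'
import cv2,numpy as np
a=cv2.imread('pics/top0.png');s=cv2.imread('pics/side0.png')
def c(im,x,y,w,h,k): return cv2.resize(im[y:y+h,x:x+w],None,fx=k,fy=k,interpolation=cv2.INTER_CUBIC)
A=c(a,310,185,65,65,6);B=c(a,200,185,65,65,6);cv2.imwrite('pics/ct.png',np.hstack([A,B]))
A=c(s,290,165,65,50,6);B=c(s,235,190,65,50,6);cv2.imwrite('pics/cs.png',np.hstack([A,B]))
E
```

```text
(no output)
```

View pics/ct.png

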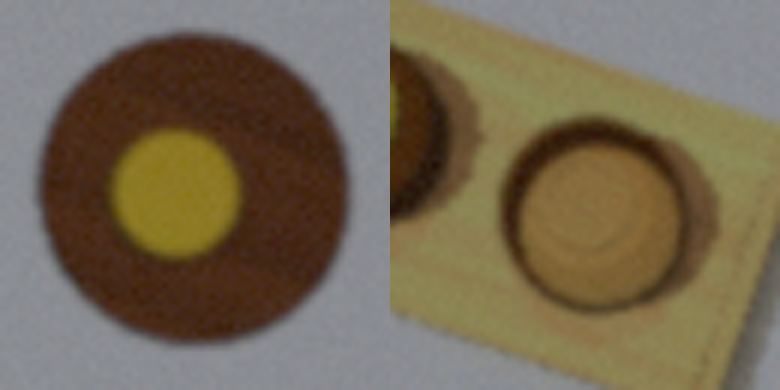

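View pics/cs.png

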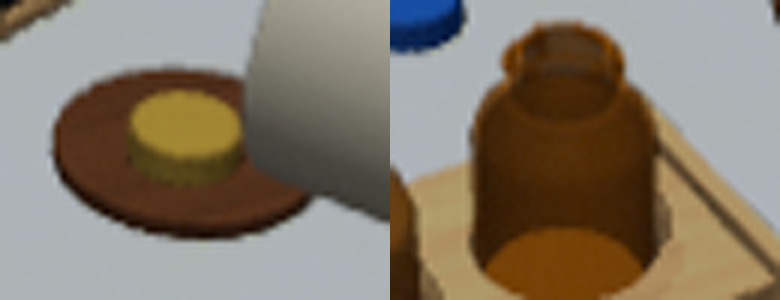

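```bash
python3 - <<'E'
from h import *
lid=at_z('top',(338.9,216.75),.037); print('lid',lid)
# side lid top centre
u=((186+.5)/6-.5+290,(124+.5)/6-.5+165); print('lid side',at_z('side',u,.037))
u=((570-390+.5)/6-.5+235,(57+.5)/6-.5+190); print('rim side',at_z('side',u,.165))
u=((585-390+.5)/6-.5+200,(200+.5)/6-.5+185); print('rim top',at_z('top',u,.165))
print('closed lid', at_z('top',(190,203),.168))
def circ(c,r,z): 
    t=np.linspace(0,2*np.pi,60); return np.c_[c[0]+r*np.cos(t),c[1]+r*np.sin(t),0*t+z]
np.save('/tmp/l.npy',lid)
E
python3 - <<'E'
import cv2,numpy as np
a=cv2.imread('pics/top0.png');s=cv2.imread('pics/side0.png')
def c(im,x,y,w,h,k):
    o=cv2.resize(im[y:y+h,x:x+w],None,fx=k,fy=k,interpolation=cv2.INTER_CUBIC); return cv2.convertScaleAbs(o,alpha=1.6,beta=-40)
cv2.imwrite('pics/a1.png',c(a,155,170,120,90,6))
cv2.imwrite('pics/a2.png',c(s,190,190,110,85,7))
E
```

```text
lid [ 0.47399842 -0.22291256  0.037     ]
lid side [ 0.47316297 -0.22189028  0.037     ]
rim side [0.46205359 0.09164729 0.165     ]
rim top [0.46751553 0.08952838 0.165     ]
closed lid [0.51122586 0.20323683 0.168     ]
```

View pics/a1.png

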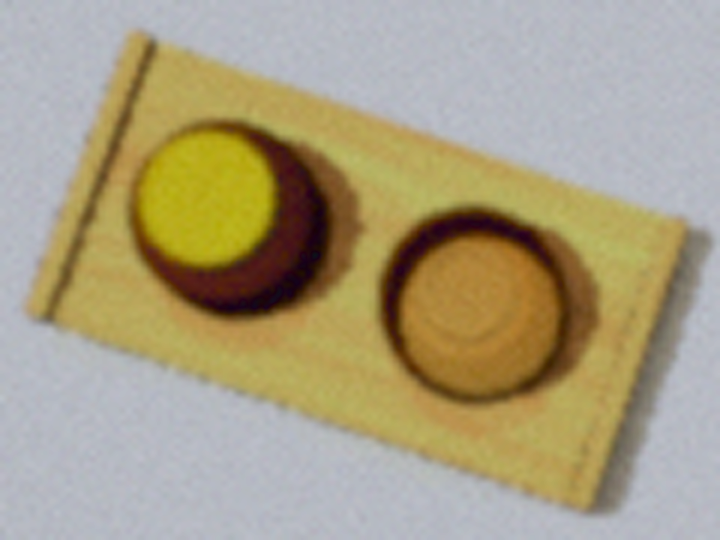

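View pics/a2.png

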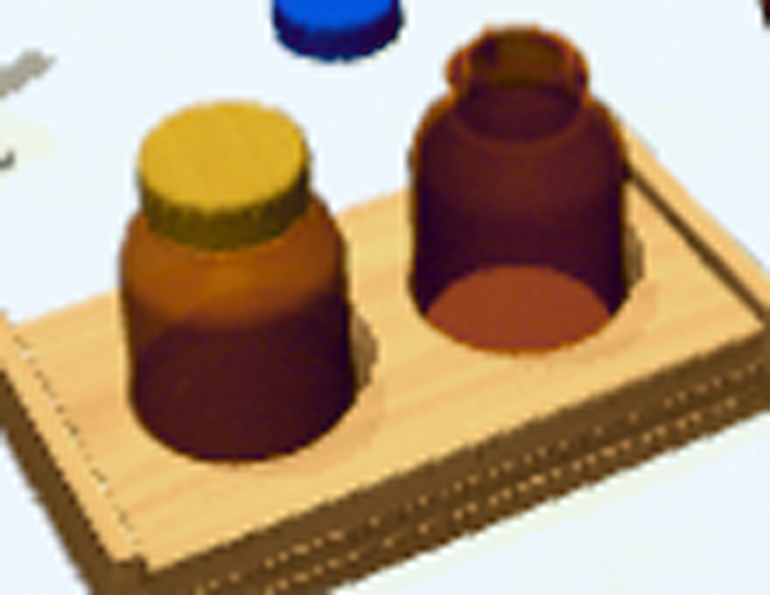

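```bash
python3 - <<'E'
from h import *
from scipy.optimize import least_squares
f=lambda u,v,x,y,k:((u+.5)/k-.5+x,(v+.5)/k-.5+y)
cor=np.array([f(*p,155,170,6) for p in [(130,30),(30,315),(590,512),(688,222)]])
W=np.array([at_z('top',p,.062) for p in cor]);print(W, [np.linalg.norm(W[i]-W[(i+1)%4]) for i in range(4)])
clt=f(206,196,155,170,6); cls=f(224,158,190,190,7); rs=f(517,66,190,190,7)
print('cl top',at_z('top',clt,.168),'side',at_z('side',cls,.168)); print('rim side',at_z('side',rs,.165))
m=W.mean(0); d=(W[0]-W[3]+W[1]-W[2]); d/=np.linalg.norm(d); print('centre',m,'axis',d,'open jar',m-d*.0625,'closed',m+d*.0625)
# overlay at candidate
def circ(c,r,z):
    t=np.linspace(0,2*np.pi,60); return np.c_[c[0]+r*np.cos(t),c[1]+r*np.sin(t),0*t+z]
j=m-d*.0625
for n,x,y,w,h,k,fn in(('top',200,185,65,65,8,'ot.png'),('side',240,185,50,70,8,'os.png')):
    im=cv2.imread(f'pics/{n}0.png')[y:y+h,x:x+w]; im=cv2.resize(im,None,fx=k,fy=k,interpolation=cv2.INTER_CUBIC)
    for r,z in((.024,.165),(.044,.14),(.044,.05)):
        p=(proj(n,circ(j,r,z))-[x,y]+.5)*k-.5
        cv2.polylines(im,[p.astype(np.int32)],True,(0,255,0),1)
    cv2.imwrite('pics/'+fn,im)
E
python3 -c "
import cv2,numpy as np
a=cv2.imread('pics/ot.png');b=cv2.imread('pics/os.png')
b=b[:520]
cv2.imwrite('pics/o.png',np.hstack([a[:min(len(a),len(b))],b[:len(a)][:, :280+120]])[:, :800])"
```

```text
[[ 0.6115852   0.25816644  0.062     ]
 [ 0.47132435  0.30771467  0.062     ]
 [ 0.368422    0.03671051  0.062     ]
 [ 0.50784398 -0.01517926  0.062     ]] [np.float64(0.14875527377016717), np.float64(0.2898829910011225), np.float64(0.14876503495342971), np.float64(0.2923698295722817)]
cl top [0.51337065 0.20618297 0.168     ] side [0.50867987 0.20881569 0.168     ]
rim side [0.4646875  0.09337145 0.165     ]
centre [0.48979388 0.14685309 0.062     ] axis [0.35490351 0.93490294 0.        ] open jar [0.46761241 0.08842166 0.062     ] closed [0.51197535 0.20528452 0.062     ]
```

View pics/os.png

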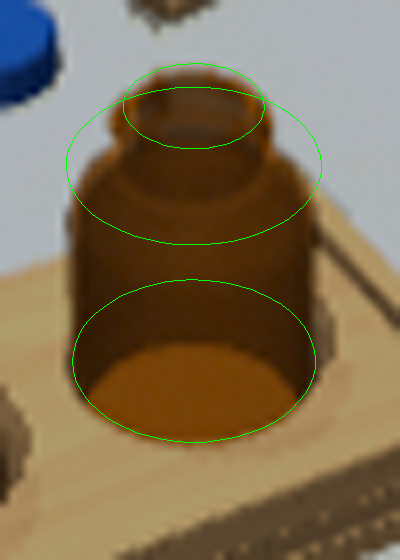

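View pics/ot.png

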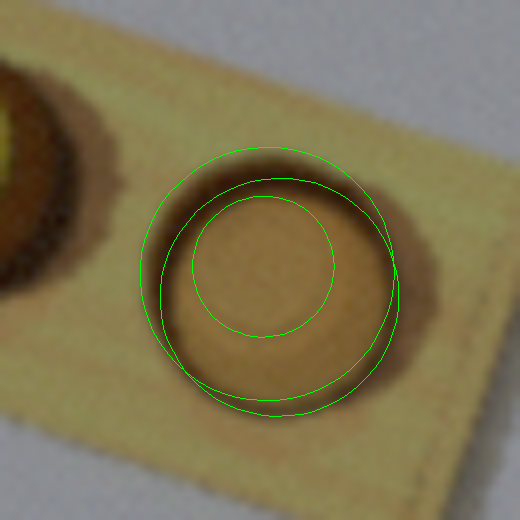

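The crops confirm a brass disc on the round board with its top centre at (338.9,216.8), and the bare-necked open jar in the right-hand well. Both cameras put the lid within 1 mm. They differ by a few mm on the jar, so I'll refine that relative to the held lid. First I go above the lid.

Emit:
{"op": "move_arm", "data": {"motion": [[0.9, -33.8, 5, -20.25, 0, 0, 0], [0.9, -33.8, 5, -20.25, 0, 0, 0], [0.9, -33.8, 5, -20.25, 0, 0, 0], [0.9, -33.8, 5, -20.25, 0, 0, 0], [0.9, -33.8, 5, -20.25, 0, 0, 0], [0.9, -33.8, 5, -20.25, 0, 0, 0], [0.9, -33.8, 5, -20.25, 0, 0, 0], [0.9, -33.8, 5, -20.25, 0, 0, 0], [0.9, -33.8, 5, -20.25, 0, 0, 0], [0.9, -33.8, 5, -20.25, 0, 0, 0], [0.9, -33.8, 5, -20.25, 0, 0, 0], [0.9, -33.8, 5, -20.25, 0, 0, 0]], "force": 25}}

```text
time_s: 1.3
position: [0.4751, -0.2213, 0.1708]
eef_rot: [-0.087, 0.702, -0.702, 0.087]
ft_force: [1.0, -0.0, 1.4]
gripper_width: 0.0769
```

```bash
cat > go.py <<'E'
from h import *
import sys
s,M=st()
if len(sys.argv)>2:
    t=np.array([float(x) for x in sys.argv[1:]]); print('tool shift mm',np.round(M.T@(t-s['position'])*1000,1))
E
python3 go.py .4737 -.2225 .06
```

```text
1.3 [ 0.4751 -0.2213  0.1708] [ 1.  -0.   1.4] [ 0.02  0.01 -0.09] 0.0769
[[-0.97  -0.001  0.244]
 [-0.244  0.    -0.97 ]
 [ 0.    -1.    -0.   ]] [-0.667  0.082  1.804 -0.     1.256  0.657]
tool shift mm [  1.6 110.8   0.9]
```

Emit:
{"op": "move_arm", "data": {"motion": [[0.9, 0.8, 40, 0.5, 0, 0, 0], [0.9, 0.8, 40, 0.4, 0, 0, 0], [0.9, 0, 30, 0, 0, 0, 0], [0.9, 0, 0, 0, 0, 0, 0]]}}

```text
time_s: 1.7
position: [0.4695, -0.2211, 0.0564]
eef_rot: [-0.09, 0.704, -0.699, 0.084]
ft_force: [0.4, -0.3, -0.3]
gripper_width: 0.0769
```

```bash
python3 - <<'E'
from h import *
st()
a=snap('top','t1.png');b=snap('side','s1.png')
c=lambda im,x,y,w,h,k: cv2.resize(im[y:y+h,x:x+w,::-1],None,fx=k,fy=k,interpolation=cv2.INTER_CUBIC)
cv2.imwrite('pics/c1.png',np.hstack([c(a,300,180,75,75,5),c(b,290,140,75,75,5)]))
E
```

```text
1.7 [ 0.4695 -0.2211  0.0564] [ 0.4 -0.3 -0.3] [-0.04  0.02 -0.01] 0.0769
[[-0.97  -0.008  0.244]
 [-0.244  0.007 -0.97 ]
 [ 0.007 -1.    -0.009]] [-0.673  0.236  1.883 -0.     1.033  0.651]
```

View pics/c1.png

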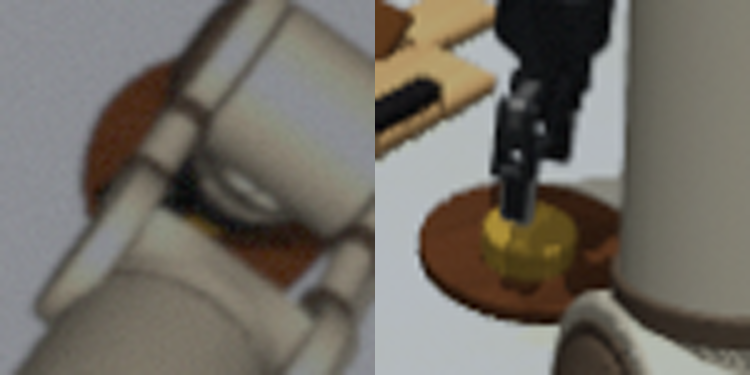

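Emit:
{"op": "move_arm", "data": {"motion": [[0.9, 0, 0, 0, 0, 0, 0], [0.9, 0, 0, 0, 0, 0, 0]]}}

```text
time_s: 2.0
position: [0.4744, -0.2252, 0.0635]
eef_rot: [0.086, -0.701, 0.703, -0.088]
ft_force: [-0.0, -0.2, 0.3]
gripper_width: 0.0767
```

```bash
python3 - <<'E'
from h import *
s,M=st()
p=np.array(s['position']); print('to', np.round(M.T@(np.array([.4737,-.2225,.04])-p)*1000,1))
b=snap('side','s2.png'); x,y,w,h,k=280,120,90,90,6
im=cv2.resize(b[y:y+h,x:x+w,::-1],None,fx=k,fy=k,interpolation=cv2.INTER_CUBIC)
tip=lambda sg,back: p+M[:,2]*sg*.0385-M[:,1]*back
for q,c in ((tip(1,.008),(0,255,0)),(tip(-1,.008),(0,0,255)),(p,(255,0,0)),(np.array([.4737,-.2225,.037]),(255,0,255))):
    uv=(proj('side',[q])[0]-[x,y]+.5)*k-.5; cv2.circle(im,tuple(int(t) for t in uv),4,c,-1)
cv2.imwrite('pics/c2.png',im)
E
```

```text
2.0 [ 0.4744 -0.2252  0.0635] [-0.  -0.2  0.3] [ 0.03 -0.01  0.01] 0.0767
[[-0.97   0.003  0.244]
 [-0.244 -0.003 -0.97 ]
 [-0.002 -1.     0.003]] [-0.674  0.228  1.876  0.     1.034  0.65 ]
to [ 0.1 23.5 -2.9]
```

View pics/c2.png

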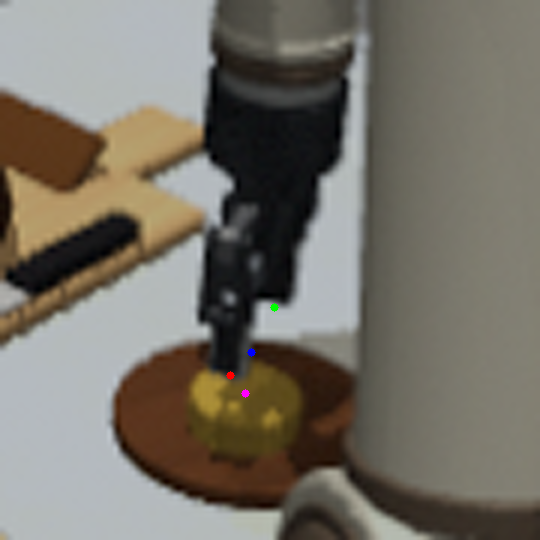

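Emit:
{"op": "move_arm", "data": {"motion": [[0.9, 0, 12, 0, 0, 0, 0], [0.9, 0, 12, 0, 0, 0, 0], [0.9, 0, 0, 0, 0, 0, 0], [0.9, 0, 0, 0, 0, 0, 0]]}}

```text
time_s: 2.45
position: [0.4724, -0.2236, 0.0364]
eef_rot: [-0.088, 0.702, -0.701, 0.087]
ft_force: [0.4, 0.3, -0.5]
gripper_width: 0.077
```

```bash
python3 go.py .4737 -.2225 .025; python3 go.py .4737 -.2225 .025; python3 - <<'E'
from h import *
b=snap('side','s3.png'); x,y,w,h,k=280,120,90,90,6
cv2.imwrite('pics/c3.png',cv2.resize(b[y:y+h,x:x+w,::-1],None,fx=k,fy=k,interpolation=cv2.INTER_CUBIC))
st()
E
```

```text
2.45 [ 0.4724 -0.2236  0.0364] [ 0.4  0.3 -0.5] [ 0.02 -0.01  0.  ] 0.077
[[-0.97  -0.002  0.244]
 [-0.244  0.001 -0.97 ]
 [ 0.001 -1.    -0.002]] [-0.674  0.273  1.886 -0.     0.985  0.65 ]
tool shift mm [-1.5 11.4 -0.8]
2.45 [ 0.4724 -0.2236  0.0364] [ 0.4  0.3 -0.5] [ 0.02 -0.01  0.  ] 0.077
[[-0.97  -0.002  0.244]
 [-0.244  0.001 -0.97 ]
 [ 0.001 -1.    -0.002]] [-0.674  0.273  1.886 -0.     0.985  0.65 ]
tool shift mm [-1.5 11.4 -0.8]
2.5 [ 0.4729 -0.224   0.037 ] [0.9 0.1 0.2] [ 0.01 -0.02  0.02] 0.0769
[[-0.97  -0.001  0.244]
 [-0.244  0.    -0.97 ]
 [ 0.    -1.    -0.001]] [-0.674  0.272  1.885  0.     0.985  0.65 ]
```

View pics/c3.png

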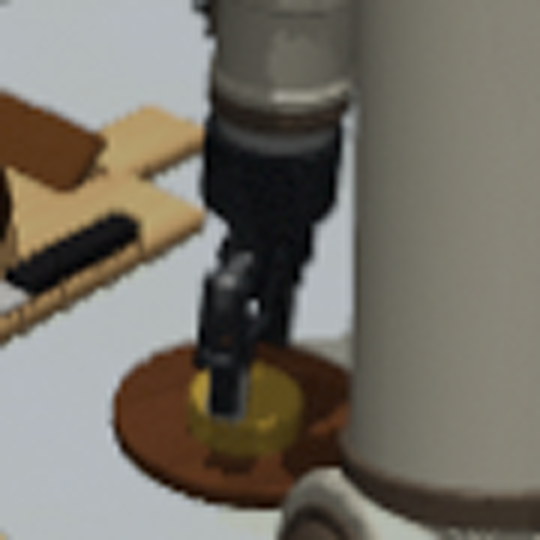

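Emit:
{"op": "move_arm", "data": {"motion": [[0.9, -0.8, 10, -0.8, 0, 0, 0], [0.9, 0, 8, 0, 0, 0, 0], [0.9, 0, 4, 0, 0, 0, 0], [0.9, 0, 0, 0, 0, 0, 0]]}}

```text
time_s: 2.9
position: [0.473, -0.2226, 0.0142]
eef_rot: [-0.088, 0.702, -0.701, 0.087]
ft_force: [-0.1, -0.2, -0.0]
gripper_width: 0.077
```

```bash
cat > shot.py <<'E'
from h import *
import sys
n,f,x,y,w,h,k=sys.argv[1],sys.argv[2],*map(int,sys.argv[3:8])
b=snap(n,'full_'+f); cv2.imwrite('pics/'+f,cv2.resize(b[y:y+h,x:x+w,::-1],None,fx=k,fy=k,interpolation=cv2.INTER_CUBIC)); st()
E
python3 shot.py side c4.png 280 120 90 90 6
```

```text
2.95 [ 0.4733 -0.2229  0.0148] [-0.2 -0.7  0.2] [-0.01 -0.    0.02] 0.0768
[[-0.97  -0.001  0.244]
 [-0.244  0.001 -0.97 ]
 [ 0.001 -1.    -0.001]] [-0.671  0.313  1.889 -0.     0.941  0.653]
```

View pics/c4.png

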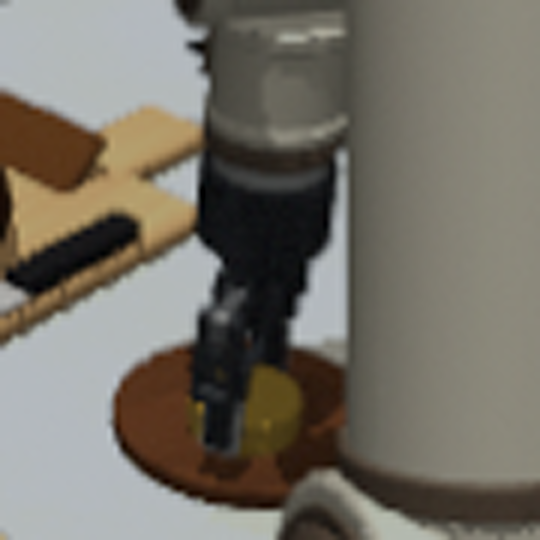

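Emit:
{"op": "move_arm", "data": {"motion": [[0.9, 0, 1.5, 0, 0, 0, 0], [0.9, 0, 1.5, 0, 0, 0, 0], [0.9, 0, 1.5, 0, 0, 0, 0], [0.9, 0, 0, 0, 0, 0, 0]]}}

```text
time_s: 3.35
position: [0.4735, -0.223, 0.0107]
eef_rot: [-0.087, 0.702, -0.702, 0.087]
ft_force: [-0.5, 0.5, -0.8]
gripper_width: 0.0769
```

Emit:
{"op": "move_arm", "data": {"motion": [[0.5, 0, 0, 0, 0, 0, 0], [0.5, 0, 0, 0, 0, 0, 0], [0.5, 0, 0, 0, 0, 0, 0], [0.5, 0, 0, 0, 0, 0, 0]], "force": 30}}

```text
time_s: 3.75
position: [0.4738, -0.2233, 0.0112]
eef_rot: [0.087, -0.702, 0.702, -0.087]
ft_force: [-0.9, 0.9, 5.4]
gripper_width: 0.0633
```

```bash
python3 shot.py side c5.png 280 120 90 90 6
```

```text
3.8 [ 0.4738 -0.2233  0.0112] [-1.3  1.   5.6] [ 0.2   0.29 -0.03] 0.0626
[[-0.97   0.     0.244]
 [-0.244 -0.    -0.97 ]
 [-0.    -1.     0.   ]] [-0.671  0.32   1.889  0.     0.932  0.653]
```

View pics/c5.png

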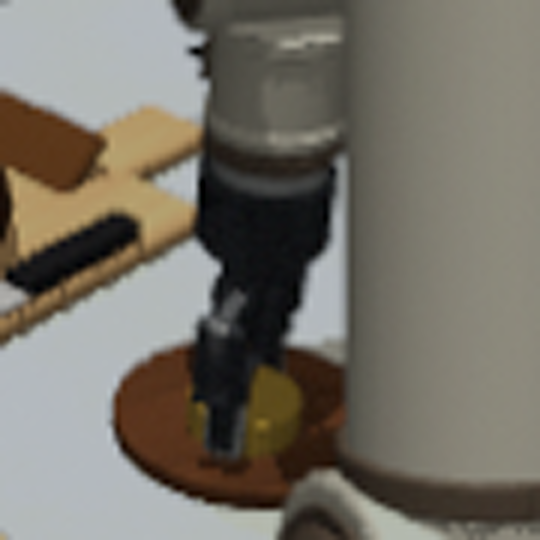

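Emit:
{"op": "move_arm", "data": {"motion": [[0.5, 0, 0, 0, 0, 0, 0], [0.5, 0, -2, 0, 0, 0, 0], [0.5, 0, -20, 0, 0, 0, 0], [0.5, 0, -40, 0, 0, 0, 0], [0.5, 0, -40, 0, 0, 0, 0], [0.5, 0, -40, 0, 0, 0, 0], [0.5, 0, -40, 0, 0, 0, 0], [0.5, 0, 0, 0, 0, 0, 0], [0.5, 0, 0, 0, 0, 0, 0]]}}

```text
time_s: 4.7
position: [0.474, -0.2234, 0.1933]
eef_rot: [0.087, -0.701, 0.702, -0.087]
ft_force: [-0.3, 0.6, -1.5]
gripper_width: 0.0634
```

```bash
python3 shot.py side c6.png 260 90 110 100 6
```

```text
4.75 [ 0.4731 -0.2227  0.1917] [-0.3  0.4 -1.7] [-0.04 -0.04  0.05] 0.0633
[[-0.97  -0.001  0.244]
 [-0.244  0.001 -0.97 ]
 [ 0.001 -1.    -0.001]] [-0.671  0.058  1.786 -0.     1.299  0.653]
```

View pics/c6.png

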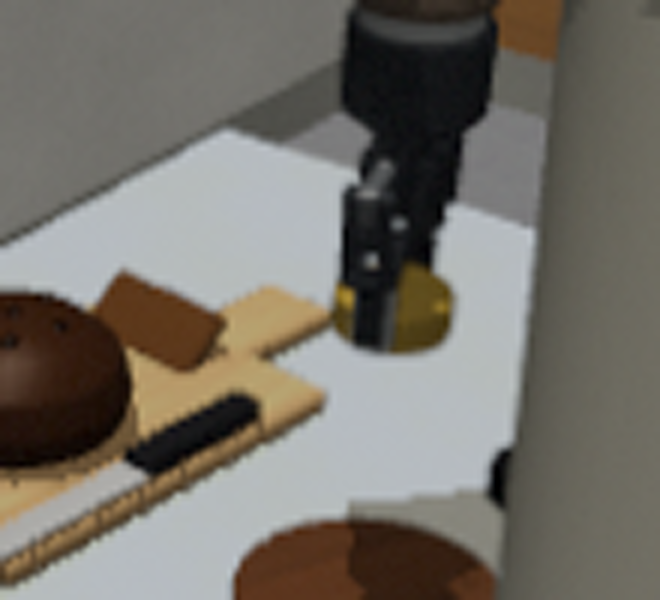

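Emit:
{"op": "move_arm", "data": {"motion": [[0.5, -8.8, -1.9, -38.1, 0, 0, 0], [0.5, -8.8, -1.9, -38.1, 0, 0, 0], [0.5, -8.8, -1.9, -38.1, 0, 0, 0], [0.5, -8.8, -1.9, -38.1, 0, 0, 0], [0.5, -8.8, -1.9, -38.1, 0, 0, 0], [0.5, -8.8, -1.9, -38.1, 0, 0, 0], [0.5, -8.8, -1.9, -38.1, 0, 0, 0], [0.5, -8.8, -1.9, -38.1, 0, 0, 0], [0.5, 0, 0, 0, 0, 0, 0], [0.5, 0, 0, 0, 0, 0, 0], [0.5, 0, 0, 0, 0, 0, 0]]}}

```text
time_s: 5.85
position: [0.4668, 0.0888, 0.2066]
eef_rot: [0.088, -0.702, 0.702, -0.086]
ft_force: [-0.3, -0.1, 0.0]
gripper_width: 0.0631
```

```bash
python3 shot.py side c7.png 190 150 120 110 5; python3 shot.py top c8.png 160 165 120 100 5
```

```text
5.9 [0.467  0.0886 0.207 ] [ 0.1 -0.   0.5] [-0.03  0.01 -0.01] 0.0633
[[-0.97  -0.002  0.243]
 [-0.243 -0.    -0.97 ]
 [ 0.002 -1.    -0.   ]] [-0.067 -0.083  1.895 -0.     1.332  1.258]
5.95 [0.4672 0.0885 0.2073] [-0.1 -0.5 -0.9] [-0.01 -0.02 -0.01] 0.0627
[[-0.97  -0.001  0.243]
 [-0.243 -0.    -0.97 ]
 [ 0.001 -1.    -0.   ]] [-0.067 -0.084  1.894 -0.     1.332  1.258]
```

View pics/c7.png

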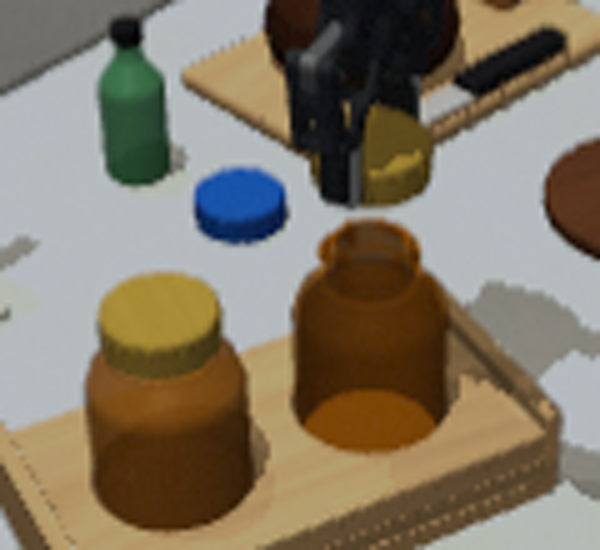

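View pics/c8.png

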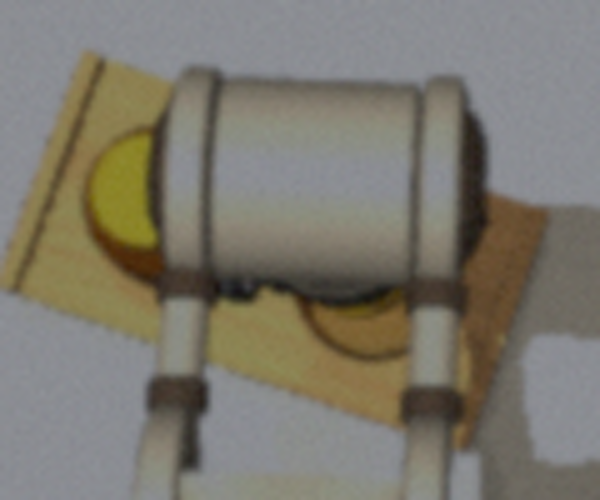

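```bash
cat > ov.py <<'E'
from h import *
def circ(c,r,z):
    t=np.linspace(0,2*np.pi,90); return np.c_[c[0]+r*np.cos(t),c[1]+r*np.sin(t),0*t+z]
def ov(n,src,fn,x,y,w,h,k,rings,gain=1.8):
    im=cv2.imread('pics/'+src)[y:y+h,x:x+w]; im=cv2.resize(im,None,fx=k,fy=k,interpolation=cv2.INTER_CUBIC); im=cv2.convertScaleAbs(im,alpha=gain)
    for c,r,z,col in rings:
        p=(proj(n,circ(c,r,z))-[x,y]+.5)*k-.5
        cv2.polylines(im,[np.round(p*8).astype(np.int32)],True,col,1,cv2.LINE_AA,3)
    cv2.imwrite('pics/'+fn,im)
E
python3 - <<'E'
from ov import *
G=(0,255,0);B=(255,80,0);Rr=(0,0,255)
j=(.4665,.090);l=(.467,.0887)
ov('side','full_c7.png','d1.png',235,165,60,60,10,[(j,.024,.165,G),(j,.028,.157,B),(j,.044,.05,G),(l,.032,.210,Rr),(l,.032,.233,Rr)])
d=np.array([.355,.935]);c=np.array(j)+d*.125
ov('side','full_c7.png','d2.png',195,195,70,60,10,[(c,.032,.168,G),(c,.032,.145,B)])
E
```

```text
(no output)
```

View pics/d1.png

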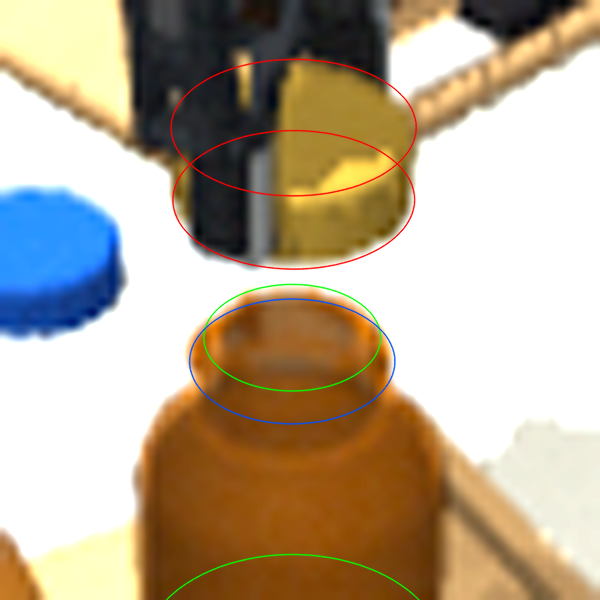

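View pics/d2.png

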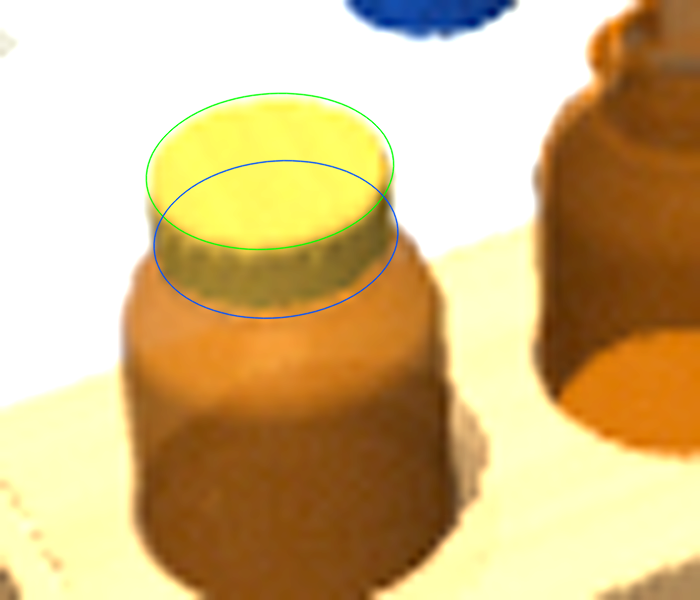

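Emit:
{"op": "move_arm", "data": {"motion": [[0.5, 0, 20, -0.7, 0, 0, 0], [0.5, 0, 18, -0.6, 0, 0, 0], [0.5, 0, 0, 0, 0, 0, 0], [0.5, 0, 0, 0, 0, 0, 0]]}}

```text
time_s: 6.35
position: [0.4671, 0.0902, 0.1701]
eef_rot: [-0.087, 0.702, -0.702, 0.086]
ft_force: [0.4, 0.1, -0.4]
gripper_width: 0.0634
```

```bash
python3 shot.py side c9.png 235 165 60 60 10;python3 go.py .4665 .090 .163; python3 - <<'E'
from ov import *
G=(0,255,0);B=(255,80,0);Rr=(0,0,255)
p=arm.observe()['position'];j=(.4665,.09)
ov('side','full_c9.png','d3.png',235,165,60,60,10,[(j,.024,.165,G),(p,.032,p[2]+.003,Rr),(p,.032,p[2]+.026,Rr)],1.3)
E
```

```text
6.4 [0.4677 0.0903 0.1708] [-0.  -0.3 -0.6] [ 0.02 -0.01  0.01] 0.0632
[[-0.97   0.001  0.243]
 [-0.243 -0.    -0.97 ]
 [-0.001 -1.     0.   ]] [-0.064 -0.046  1.934 -0.     1.253  1.261]
6.4 [0.4677 0.0903 0.1708] [-0.  -0.3 -0.6] [ 0.02 -0.01  0.01] 0.0632
[[-0.97   0.001  0.243]
 [-0.243 -0.    -0.97 ]
 [-0.001 -1.     0.   ]] [-0.064 -0.046  1.934 -0.     1.253  1.261]
tool shift mm [1.2 7.8 0. ]
```

View pics/d3.png

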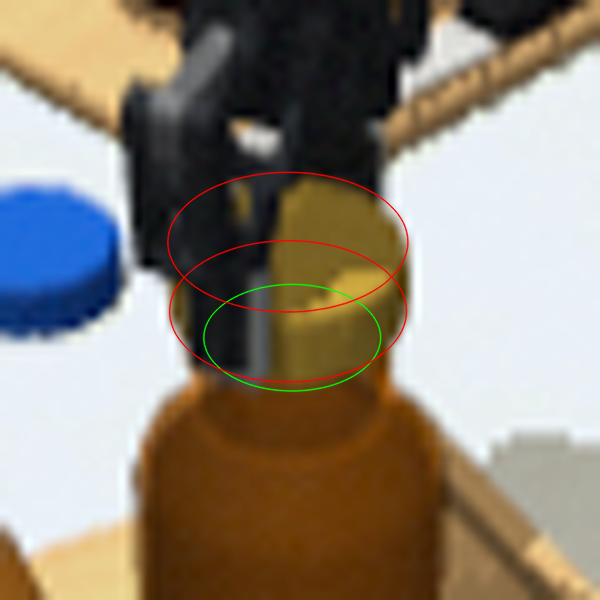

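Emit:
{"op": "move_arm", "data": {"motion": [[0.5, 0.5, 5, 0, 0, 0, 0], [0.5, 0.4, 5, 0, 0, 0, 0], [0.5, 0, 0, 0, 0, 0, 0], [0.5, 0, 0, 0, 0, 0, 0]]}}

```text
time_s: 6.8
position: [0.4662, 0.0907, 0.16]
eef_rot: [-0.087, 0.702, -0.702, 0.087]
ft_force: [-0.9, 0.0, -0.2]
gripper_width: 0.0632
```

Emit:
{"op": "move_arm", "data": {"motion": [[0.5, 0, 1.5, 0, 0, 0, 0], [0.5, 0, 1.5, 0, 0, 0, 0], [0.5, 0, 0, 0, 0, 0, 0]]}}

```text
time_s: 7.1
position: [0.4665, 0.0907, 0.1572]
eef_rot: [0.087, -0.702, 0.702, -0.087]
ft_force: [-0.9, 0.4, 1.4]
gripper_width: 0.0631
```

Emit:
{"op": "move_arm", "data": {"motion": [[0.5, 0, 1, 0, 0, 0, 0], [0.5, 0, 0.5, 0, 0, 0, 0], [0.5, 0, 0, 0, 0, 0, 0]]}}

```text
time_s: 7.4
position: [0.4668, 0.0903, 0.1557]
eef_rot: [0.087, -0.701, 0.702, -0.087]
ft_force: [1.2, -3.2, 0.9]
gripper_width: 0.0633
```

Emit:
{"op": "move_arm", "data": {"motion": [[0.5, 0, 1, 0, 0, 0, 0], [0.5, 0, 0, 0, 0, 0, 0]]}}

```text
time_s: 7.6
position: [0.4668, 0.0902, 0.1547]
eef_rot: [0.087, -0.701, 0.702, -0.087]
ft_force: [2.8, -4.0, 0.8]
gripper_width: 0.0629
```

```bash
python3 go.py
```

```text
7.6 [0.4668 0.0902 0.1547] [ 2.8 -4.   0.8] [-0.61 -0.4   0.05] 0.0629
[[-0.97   0.001  0.244]
 [-0.244 -0.001 -0.97 ]
 [-0.001 -1.     0.001]] [-6.300e-02 -2.900e-02  1.951e+00 -1.000e-03  1.218e+00  1.261e+00]
```

Emit:
{"op": "move_arm", "data": {"motion": [[0.5, -0.4, 0, 1, 0, 0, 0], [0.5, 0, 0, 0, 0, 0, 0], [0.5, 0, 0, 0, 0, 0, 0]]}}

```text
time_s: 7.9
position: [0.4666, 0.09, 0.1542]
eef_rot: [-0.087, 0.702, -0.702, 0.087]
ft_force: [-0.0, -1.0, 0.7]
gripper_width: 0.0628
```

Emit:
{"op": "move_arm", "data": {"motion": [[0.5, 0, 1, 0, 0, 0, 0], [0.5, 0, 0, 0, 0, 0, 0]]}}

```text
time_s: 8.1
position: [0.4667, 0.09, 0.1534]
eef_rot: [-0.087, 0.702, -0.702, 0.087]
ft_force: [0.2, -0.5, 0.7]
gripper_width: 0.0635
```

Emit:
{"op": "move_arm", "data": {"motion": [[0.5, 0, 1, 0, 0, 0, 0], [0.5, 0, 0, 0, 0, 0, 0]]}}

```text
time_s: 8.3
position: [0.4668, 0.09, 0.1531]
eef_rot: [-0.087, 0.702, -0.702, 0.087]
ft_force: [-2.6, -0.1, 5.3]
gripper_width: 0.0634
```

Emit:
{"op": "move_arm", "data": {"motion": [[0.5, 0, 1, 0, 0, 0, 0], [0.5, 0, 0, 0, 0, 0, 0]]}}

```text
time_s: 8.5
position: [0.4668, 0.09, 0.153]
eef_rot: [-0.087, 0.702, -0.702, 0.087]
ft_force: [-5.2, -1.3, 11.1]
gripper_width: 0.0637
```

Emit:
{"op": "move_arm", "data": {"motion": [[0.5, 0, 0.5, 0, 0, 0, 0], [0.5, 0, 0, 0, 0, 0, 0]]}}

```text
time_s: 8.7
position: [0.4669, 0.09, 0.1529]
eef_rot: [-0.087, 0.702, -0.702, 0.087]
ft_force: [-7.1, -0.6, 14.8]
gripper_width: 0.0634
```

Emit:
{"op": "move_arm", "data": {"motion": [[0.5, 0.6, -1.3, 0, 0, 0, 0], [0.5, 0, 0, 0, 0, 0, 0], [0.5, 0, 0, 0, 0, 0, 0]], "force": 40}}

```text
time_s: 9.0
position: [0.4667, 0.0899, 0.1532]
eef_rot: [-0.087, 0.702, -0.702, 0.087]
ft_force: [-2.0, 1.7, 7.1]
gripper_width: 0.063
```

```bash
python3 go.py
```

```text
9.0 [0.4667 0.0899 0.1532] [-2.   1.7  7.1] [0.07 0.17 0.02] 0.063
[[-0.97   0.001  0.244]
 [-0.244  0.001 -0.97 ]
 [-0.001 -1.    -0.   ]] [-6.500e-02 -2.800e-02  1.953e+00  1.000e-03  1.215e+00  1.259e+00]
```

Emit:
{"op": "move_arm", "data": {"motion": [[0.5, 0, 0, 0, 0, -0.06, 0], [0.5, 0, 0, 0, 0, -0.06, 0], [0.5, 0, 0, 0, 0, -0.06, 0], [0.5, 0, 0, 0, 0, 0, 0]]}}

```text
time_s: 9.4
position: [0.4667, 0.0896, 0.153]
eef_rot: [0.15, -0.691, 0.691, -0.151]
ft_force: [-0.5, -1.0, 6.2]
gripper_width: 0.063
```

```bash
python3 go.py
```

```text
9.4 [0.4667 0.0896 0.153 ] [-0.5 -1.   6.2] [-0.16  0.1   0.04] 0.063
[[-0.91   0.001  0.415]
 [-0.415 -0.    -0.91 ]
 [-0.001 -1.     0.001]] [-0.065 -0.027  1.953 -0.     1.215  1.077]
```

Emit:
{"op": "move_arm", "data": {"motion": [[0.5, 0, 0, 0, 0, -0.06, 0], [0.5, 0, 0, 0, 0, -0.06, 0], [0.5, 0, 0, 0, 0, -0.06, 0], [0.5, 0, 0, 0, 0, 0, 0]]}}

```text
time_s: 9.8
position: [0.4665, 0.0896, 0.152]
eef_rot: [0.211, -0.675, 0.675, -0.211]
ft_force: [2.1, -0.9, -0.2]
gripper_width: 0.0633
```

```bash
python3 go.py
```

```text
9.8 [0.4665 0.0896 0.152 ] [ 2.1 -0.9 -0.2] [-0.18 -0.43 -0.02] 0.0633
[[-0.821  0.     0.57 ]
 [-0.57  -0.    -0.821]
 [-0.    -1.     0.   ]] [-0.065 -0.026  1.954 -0.     1.213  0.899]
```

Emit:
{"op": "move_arm", "data": {"motion": [[0.5, 0, 1.5, 0, 0, 0, 0], [0.5, 0, 1.5, 0, 0, 0, 0], [0.5, 0, 0, 0, 0, 0, 0]]}}

```text
time_s: 10.1
position: [0.4665, 0.0897, 0.1492]
eef_rot: [0.211, -0.675, 0.675, -0.211]
ft_force: [2.4, 0.1, -0.9]
gripper_width: 0.0631
```

```bash
python3 go.py
```

```text
10.1 [0.4665 0.0897 0.1492] [ 2.4  0.1 -0.9] [-0.12 -0.48  0.04] 0.0631
[[-0.822  0.001  0.57 ]
 [-0.57   0.    -0.822]
 [-0.    -1.     0.   ]] [-0.065 -0.023  1.957  0.     1.207  0.899]
```

Falling freely, so it is over the gap. I'll keep lowering.

Emit:
{"op": "move_arm", "data": {"motion": [[0.5, 0, 1.2, 0, 0, 0, 0], [0.5, 0, 1.2, 0, 0, 0, 0], [0.5, 0, 0, 0, 0, 0, 0]]}}

```text
time_s: 10.4
position: [0.4665, 0.0896, 0.1469]
eef_rot: [0.211, -0.675, 0.675, -0.211]
ft_force: [3.0, -1.1, 0.3]
gripper_width: 0.0629
```

Emit:
{"op": "move_arm", "data": {"motion": [[0.5, 0, 1, 0, 0, 0, 0], [0.5, 0, 0, 0, 0, 0, 0]]}}

```text
time_s: 10.6
position: [0.4665, 0.0896, 0.146]
eef_rot: [0.211, -0.675, 0.675, -0.211]
ft_force: [2.2, -1.0, -0.7]
gripper_width: 0.063
```

```bash
python3 shot.py side e1.png 235 165 60 60 10
```

```text
10.65 [0.4665 0.0896 0.1459] [ 3.2 -0.3  0. ] [-0.18 -0.55  0.01] 0.0631
[[-0.822  0.     0.57 ]
 [-0.57  -0.    -0.822]
 [-0.    -1.     0.   ]] [-0.065 -0.018  1.96   0.     1.2    0.899]
```

View pics/e1.png

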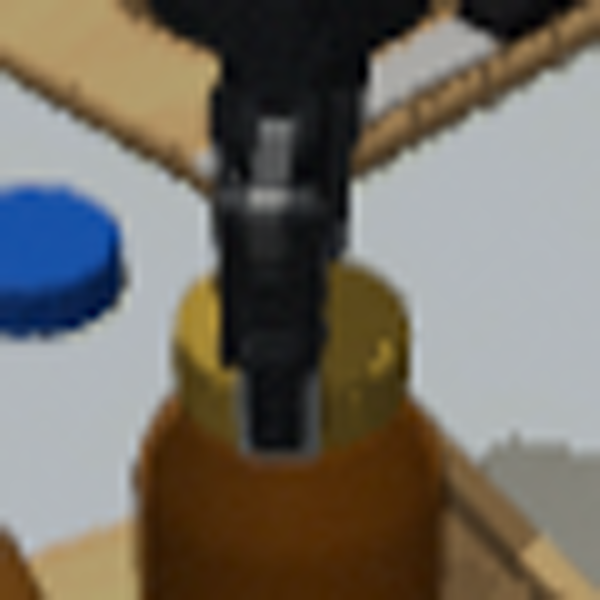

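Emit:
{"op": "move_arm", "data": {"motion": [[0.5, -0.3, 1, 0.2, 0, 0, 0], [0.5, 0, 0, 0, 0, 0, 0]]}}

```text
time_s: 10.85
position: [0.4665, 0.0896, 0.145]
eef_rot: [-0.211, 0.675, -0.675, 0.211]
ft_force: [1.8, -1.0, 2.6]
gripper_width: 0.0631
```

Emit:
{"op": "move_arm", "data": {"motion": [[0.5, 0, 0.7, 0, 0, 0, 0], [0.5, 0, 0, 0, 0, 0, 0]]}}

```text
time_s: 11.05
position: [0.4665, 0.0897, 0.1443]
eef_rot: [-0.211, 0.675, -0.675, 0.211]
ft_force: [-0.2, -1.6, 3.2]
gripper_width: 0.0629
```

Emit:
{"op": "move_arm", "data": {"motion": [[0.5, 0, 0, 0, 0, 0.06, 0], [0.5, 0, 0, 0, 0, 0.06, 0], [0.5, 0, 0.1, 0, 0, 0.06, 0], [0.5, 0, 0.1, 0, 0, 0.06, 0], [0.5, 0, 0, 0, 0, 0, 0]]}}

```text
time_s: 11.55
position: [0.4667, 0.0899, 0.1441]
eef_rot: [-0.129, 0.695, -0.695, 0.129]
ft_force: [1.9, 0.2, 3.4]
gripper_width: 0.0626
```

```bash
python3 go.py
```

```text
11.55 [0.4667 0.0899 0.1441] [1.9 0.2 3.4] [-0.02 -0.18 -0.06] 0.0626
[[-0.934  0.     0.358]
 [-0.358  0.001 -0.934]
 [-0.    -1.    -0.   ]] [-6.500e-02 -1.500e-02  1.960e+00  1.000e-03  1.196e+00  1.139e+00]
```

Emit:
{"op": "move_arm", "data": {"motion": [[0.5, 0, 0.2, 0, 0, 0.08, 0], [0.5, 0, 0.2, 0, 0, 0.08, 0], [0.5, 0, 0.2, 0, 0, 0.08, 0], [0.5, 0, 0.2, 0, 0, 0.08, 0], [0.5, 0, 0, 0, 0, 0, 0]]}}

```text
time_s: 12.05
position: [0.4668, 0.0898, 0.1434]
eef_rot: [-0.017, 0.707, -0.707, 0.017]
ft_force: [0.4, 0.4, 4.5]
gripper_width: 0.0628
```

```bash
python3 go.py
```

```text
12.05 [0.4668 0.0898 0.1434] [0.4 0.4 4.5] [-0.   -0.11 -0.04] 0.0628
[[-0.999  0.     0.048]
 [-0.048  0.    -0.999]
 [-0.    -1.    -0.   ]] [-0.065 -0.014  1.961  0.     1.195  1.458]
```

Emit:
{"op": "move_arm", "data": {"motion": [[0.5, 0, 0.2, 0, 0, 0.08, 0], [0.5, 0, 0.2, 0, 0, 0.08, 0], [0.5, 0, 0.1, 0, 0, 0.08, 0], [0.5, 0, 0.1, 0, 0, 0.08, 0], [0.5, 0, 0, 0, 0, 0, 0]]}}

```text
time_s: 12.55
position: [0.4668, 0.0898, 0.1429]
eef_rot: [0.096, 0.701, -0.701, -0.096]
ft_force: [0.0, 0.4, 5.2]
gripper_width: 0.063
```

```bash
python3 go.py
```

```text
12.55 [0.4668 0.0898 0.1429] [0.  0.4 5.2] [ 0.03 -0.04 -0.08] 0.063
[[-0.963  0.    -0.268]
 [ 0.268  0.    -0.963]
 [-0.    -1.    -0.   ]] [-0.065 -0.014  1.961  0.     1.194  1.777]
```

Emit:
{"op": "move_arm", "data": {"motion": [[0.5, 0, 0, 0, 0, 0.08, 0], [0.5, 0, 0, 0, 0, 0.08, 0], [0.5, 0, 0, 0, 0, 0.08, 0], [0.5, 0, 0, 0, 0, 0, 0]]}}

```text
time_s: 12.95
position: [0.4668, 0.0898, 0.143]
eef_rot: [0.179, 0.684, -0.684, -0.179]
ft_force: [0.2, -0.5, 5.3]
gripper_width: 0.0628
```

```bash
python3 go.py
```

```text
12.95 [0.4668 0.0898 0.143 ] [ 0.2 -0.5  5.3] [-0.03 -0.04 -0.08] 0.0628
[[-0.872  0.    -0.49 ]
 [ 0.49   0.    -0.872]
 [-0.    -1.    -0.   ]] [-0.065 -0.014  1.961  0.     1.194  2.017]
```

Emit:
{"op": "move_arm", "data": {"motion": [[0.5, 0, 0, 0, 0, 0.08, 0], [0.5, 0, 0, 0, 0, 0.08, 0], [0.5, 0, 0, 0, 0, 0.08, 0], [0.5, 0, 0, 0, 0, 0, 0]]}}

```text
time_s: 13.35
position: [0.4667, 0.0897, 0.1429]
eef_rot: [0.26, 0.658, -0.658, -0.26]
ft_force: [0.5, -0.6, 5.3]
gripper_width: 0.063
```

```bash
python3 go.py
```

```text
13.35 [0.4667 0.0897 0.1429] [ 0.5 -0.6  5.3] [ 0.02 -0.11 -0.07] 0.063
[[-0.73   0.    -0.683]
 [ 0.683  0.    -0.73 ]
 [ 0.    -1.    -0.   ]] [-0.065 -0.014  1.961  0.     1.194  2.257]
```

Emit:
{"op": "move_arm", "data": {"motion": [[0.5, 0, 0, 0, 0, 0.05, 0], [0.5, 0, 0, 0, 0, 0.05, 0], [0.5, 0, 0, 0, 0, 0.05, 0], [0.5, 0, 0, 0, 0, 0, 0]]}}

```text
time_s: 13.75
position: [0.4673, 0.0891, 0.1428]
eef_rot: [-0.308, -0.637, 0.637, 0.307]
ft_force: [4.2, -3.0, 3.0]
gripper_width: 0.063
```

```bash
python3 go.py
```

```text
13.75 [0.4673 0.0891 0.1428] [ 4.2 -3.   3. ] [-0.51 -0.56  0.11] 0.063
[[-0.621  0.002 -0.784]
 [ 0.784 -0.001 -0.621]
 [-0.002 -1.    -0.   ]] [-6.600e-02 -1.300e-02  1.961e+00 -1.000e-03  1.192e+00  2.406e+00]
```

Emit:
{"op": "move_arm", "data": {"motion": [[0.5, 0, 0, 0, 0, 0.03, 0], [0.5, 0, 0, 0, 0, 0.03, 0], [0.5, 0, 0, 0, 0, 0, 0]]}}

```text
time_s: 14.05
position: [0.4671, 0.0894, 0.1428]
eef_rot: [-0.326, -0.627, 0.628, 0.325]
ft_force: [3.7, -3.1, 2.3]
gripper_width: 0.0632
```

```bash
python3 go.py; python3 shot.py side e2.png 235 165 60 60 10
```

```text
14.05 [0.4671 0.0894 0.1428] [ 3.7 -3.1  2.3] [-0.34 -0.61  1.37] 0.0632
[[-0.575  0.001 -0.818]
 [ 0.818 -0.001 -0.575]
 [-0.002 -1.    -0.   ]] [-6.500e-02 -1.300e-02  1.961e+00 -1.000e-03  1.192e+00  2.464e+00]
14.1 [0.4671 0.0894 0.1428] [ 4.3 -2.5  2.5] [-0.37 -0.56  1.45] 0.0633
[[-0.575  0.001 -0.818]
 [ 0.818 -0.001 -0.575]
 [-0.001 -1.    -0.   ]] [-6.500e-02 -1.300e-02  1.961e+00 -1.000e-03  1.193e+00  2.464e+00]
```

View pics/e2.png

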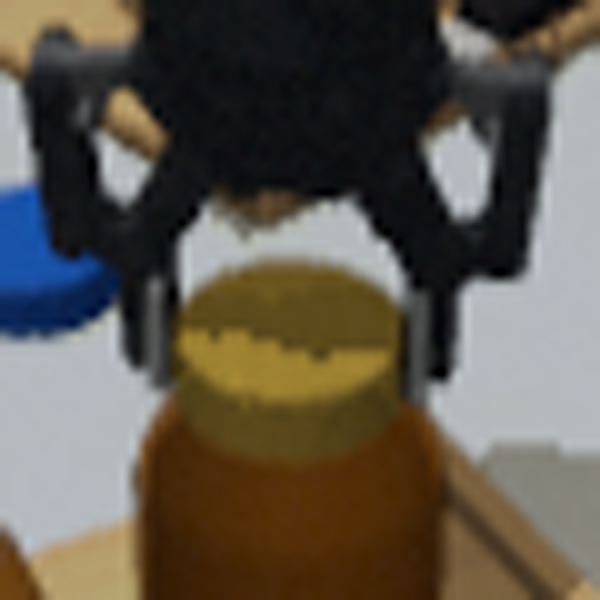

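Emit:
{"op": "move_arm", "data": {"motion": [[0.5, -0.5, 0, -0.2, 0, -0.04, 0], [0.5, 0, 0, 0, 0, 0, 0], [0.5, 0, 0, 0, 0, 0, 0]]}}

```text
time_s: 14.4
position: [0.4671, 0.0894, 0.1426]
eef_rot: [0.315, 0.633, -0.633, -0.315]
ft_force: [1.9, -2.3, 4.4]
gripper_width: 0.0629
```

```bash
python3 go.py
```

```text
14.4 [0.4671 0.0894 0.1426] [ 1.9 -2.3  4.4] [-0.13 -0.28  0.5 ] 0.0629
[[-0.603 -0.    -0.798]
 [ 0.798  0.    -0.603]
 [ 0.    -1.    -0.   ]] [-0.066 -0.012  1.96   0.     1.194  2.428]
```

Still 0.5 N m in the tightening direction, so it is hard on the stops. I'll release and lift away.

Emit:
{"op": "move_arm", "data": {"motion": [[0.7, 0, 0, 0, 0, 0, 0], [0.9, 0, 0, 0, 0, 0, 0], [1, 0, 0, 0, 0, 0, 0], [1, 0, 0, 0, 0, 0, 0], [1, 0, 0, 0, 0, 0, 0]]}}

```text
time_s: 14.9
position: [0.4666, 0.0895, 0.1421]
eef_rot: [-0.315, -0.633, 0.633, 0.315]
ft_force: [0.5, 0.4, -0.3]
gripper_width: 0.0851
```

Emit:
{"op": "move_arm", "data": {"motion": [[1, 0, -5, 0, 0, 0, 0], [1, 0, -20, 0, 0, 0, 0], [1, 0, -40, 0, 0, 0, 0], [1, 0, -40, 0, 0, 0, 0], [1, 0, -40, 0, 0, 0, 0], [1, 0, -10, 0, 0, 0, 0], [1, 0, 0, 0, 0, 0, 0]]}}

```text
time_s: 15.6
position: [0.4682, 0.0893, 0.2999]
eef_rot: [0.316, 0.634, -0.632, -0.313]
ft_force: [-0.5, 0.2, -0.2]
gripper_width: 0.0856
```

```bash
python3 shot.py side e3.png 190 160 110 100 6; python3 - <<'E'
from ov import *
G=(0,255,0);j=(.4670,.0895);d=np.array([.355,.935]);c=np.array(j)+d*.125
ov('side','full_e3.png','e4.png',190,160,110,100,6,[(j,.032,.1455,G),(j,.032,.1685,G),(c,.032,.1455,G),(c,.032,.1685,G)],1.2)
E
```

```text
15.65 [0.4672 0.0894 0.2976] [ 0.   0.4 -0.5] [-0.02 -0.01 -0.04] 0.0855
[[-0.603  0.001 -0.798]
 [ 0.798 -0.    -0.603]
 [-0.    -1.    -0.   ]] [-0.066 -0.144  1.771  0.     1.514  2.428]
```

View pics/e4.png

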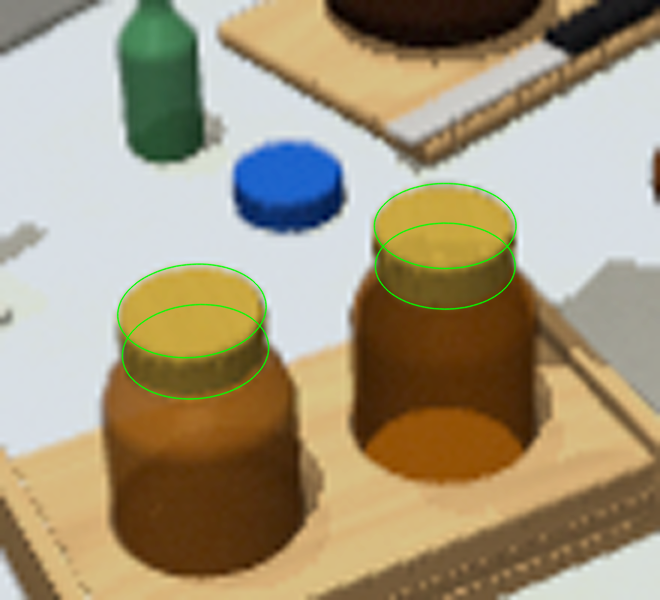

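The released lid sits at the same height against its overlay as the lid on the closed jar (tops at about (445,225) and (192,310) in the crop). The green bottle and the loaf look undisturbed. I'm handing in.

```bash
python3 - <<'E'
from h import *
a=cv2.imread('pics/side0.png');b=cv2.imread('pics/full_e3.png')
d=cv2.absdiff(a,b).max(2)
for n,(x,y,w,h) in dict(loaf=(242,135,40,40),frame=(145,160,45,65),pot=(85,215,55,75),bottle=(207,152,20,36)).items(): print(n,d[y:y+h,x:x+w].mean().round(1),np.percentile(d[y:y+h,x:x+w],99))
arm.close_job()
E
```

```text
loaf 9.0 110.00999999999999
frame 5.3 8.0
pot 5.9 8.0
bottle 5.5 8.0
the job is handed in; nothing more can be done
```

The open amber jar is closed. I set the brass lid from the round board level on the neck and turned it back about 20° anticlockwise until it dropped into the thread. I then screwed it about 87° clockwise onto the hard stops, let go and lifted clear. The job took about 16 s of the 64 s and is handed in.

**Lid height:** by arm position it rode at about 141 mm above the jar's underside and ended at about 130.5 mm; these figures are good to about 1 mm. At the stops the wrist torque rose to about 1.4 N m, well above the 0.05–0.2 N m named for screwing. I eased it back to 0.5 N m before opening the gripper.

**Last picture:** the released lid sits level and matches the height of the lid on the closed jar. The gripper was clear and the wrist force was near zero.

**Things not to disturb:** the frame, flower pot and green bottle look unchanged between the first and last side pictures. The loaf's patch does show a local difference. The raised gripper probably hides part of it in the last picture, and the arm never went near the loaf, but I did not check this further.

**Disagreement:** early on, the two cameras put the jar's rim up to about 5 mm apart. I settled its position with the held lid and the contact forces instead.

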